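Empty the offcut tray through the scrap hopper's slide gate

ROBOT

A 6-joint arm with a two-finger parallel gripper is mounted at the origin on the work surface. World frame = base frame: x ahead of the robot, y to its left, z up, the work surface at z = 0. Lengths are in mm, angles in rad, forces in N, time in s.
With the tool pointing down it reaches from about 350 to 875 mm from the base axis. Payload 15.5 kg.
Tool frame: the origin (TCP) lies at the very end of the fingers, on their centre line; the grasp point (between the pads) lies 19 mm behind it; x points along the fingers, z is the direction in which the jaws open and shut, and the axes are right-handed (so a half turn about x gives the same grasp; the last joint's range is limited). The gripper opens to 85 mm and grips with 20 to 120 N. Pads are 22 mm wide; open, the fingers measure 114 mm over their backs; the gripper's body (76 mm by 85 mm) begins 54 mm behind the grasp point. The pads swing forward as they close: fully open they stand 13 mm farther back than shut.
Start: joints at [1.103, 0.494, 1.345, -0, 1.302, -0.096], TCP at [227.636, 582.073, 231.277] pointing down, gripper open.
Joint ranges: [-2.91, 2.91], [-0.82, 2.16], [0.22, 2.67], [-1.22, 4.37], [0.12, 2.79], [-3.08, 3.08]. Speed limits (rad/s): [1.89, 1.89, 2.57, 3.01, 3.01, 3.01].

INTERFACE

Orientations are given as a unit quaternion [w, x, y, z].
In Python, from station import arm gives the robot as it stands.
- The arm moves only by the tool move_arm, never from a script. Its argument "motion" is a list of rows, each a list of 7 numbers: the shift along the tool's x, y, z in mm, then the turn, a rotation vector about the tool's x, y, z in rad, then the finger opening in mm, from 0 to 85.4. A call has 1 to 20 rows; each row shifts and turns the commanded pose from where the row before left it, along the tool's axes as they then stand; what a row does not reach is not made up. A row lasts 1/12 s, in which the tool goes at most 41.7 mm and 7.16 degrees, less where a joint would pass 70% of its speed; a pose out of reach is approached as far as the arm can. A call with a gripper value outside its range is refused whole. The fingers move at their own pace and stop on an object; "newtons" is the grip in N (left out, the last holds). Time passes only in rows, so rows that do not move let the fingers close. It gives the time, the measured TCP pose, the force and the opening at its end, in the units of the state.
- arm.observe(): the state, without advancing time (a new reading comes with each control period).
- arm.capture(name): name is "side" or "top"; returns a dict with "color" (400x640x3 uint8, red, green, blue), "fx", "fy", "cx", "cy" (pixels), "dist" ([k1, k2, p1, p2, k3] as OpenCV has them; the pictures are not rectified), "xyz" and "orientation" of the camera in the world. Camera axes: x right, y down, z forward; pixel columns grow to the right and rows downward; lengths in mm; the calibration is good to about 2 mm. A picture is of the moment at which its call begins. There is no depth.
- arm.sign_off(): hands the job in, once; it reports no verdict.
Trained networks look in the newest picture that a camera, given by its name, has taken for a name from the list of things; names that differ only in an ending like _2 or _b are one class to them, and where a whole thing is asked for, a point or a joint stands for the part that bears it (a point fixed in the world has none). Each returns a list of dicts, best first, with "confidence" (0 to 1); they miss things now and then, are a little off and sometimes report something else, mostly with a low value. They report only what shows in the picture. A call takes as long as a camera call. They do not tell look-alikes from the thing itself.
- arm.find_in(camera, query): "box" ([centre column, centre row, width, height] as shares, 0 to 1, of the picture: columns of its width, rows of its height, round what is visible of it).
- arm.cut_out(camera, query): "region" (400x640 bool, what is visible of it) and "box" ([centre column, centre row, width, height] as shares, 0 to 1, of the picture: columns of its width, rows of its height, round what is visible of it).
The state is a dict: "t": time; "qpos": joint angles; "qvel": joint speeds; "joint_torque": joint torques, N m; "ee_pos": TCP position; "eef_rot": TCP orientation; "wrist_force": force on the tool from outside, world axes, zero at the start; "moment": the same for the moment, N m; "gripper_width": finger opening in mm.
Only numpy, scipy, OpenCV 4.12 (cv2) and the standard library are available. Lean on these libraries where they do the work, as an engineer would, in place of code of your own. Each camera call takes 0.05 s, during which the arm holds its last target. There are 200 camera calls.

TASK

Empty the offcut tray into the bench scrap hopper: slide the gate by its red grip fully open and press it firmly against its stop, tip the tray up by its black bar so that every offcut drops into the bin, then lower the tray again and slide the gate fully shut, firmly against its stop. Feel for the stops and do not force the gate; leave the glue bottle, the jar and the sanding block where they stand.

Things in the scene. Friction and masses are not known exactly. Their poses are not given: they have to be found in the camera images.
- hopper: Green steel scrap hopper bolted to the bench. Origin on the bench under the bin's centre; axes: z up, y the way the gate opens, the tray on the -y side. Bin 158 (x) by 138 (y) mm outside, 4 mm walls, inside from 4 to 112 mm above the bench. Two gate rails run beside its top (x = +-77 to +-87 mm, y up to 306 mm, tops 127 mm high).
- throat_top (a point): Middle of the upper edge of the throat's upright wall, at hopper (0, 69, 196) mm: a sheet 4 mm thick with a 6 mm rolled edge, 200 mm high, standing between the gate's grip and the mouth. The throat's other two walls flare out to x = +-100 mm, 202 mm high; it is open towards the tray.
- gate (a joint): Slide gate with a red grip; plate 152 mm wide, top 123 mm above the bench. 0 = shut, on the inner stop; 0.140 = fully open, on the outer stop; grows along hopper +y. Starts 0 to 30 mm open. Drag 3.5 N plus 12 N per m/s; stays where left. The frame with the stops gives 1 mm per 12 N (rubber). Firmly on a stop = at least 7 N (better 10 to 15) on the grip, kept up a moment; over 35 N bends the gate.
- grip_place (a point): Where the red grip's centre is when the gate is shut, by the drawing: hopper (0, 145, 145) mm. Grip: an upright block 70 (x) by 14 (y) by 40 mm high, 125 to 165 mm above the bench, moving +y with the gate. The clamped gate frame may in truth sit up to 6 mm either way along y, stops and grip alike: feel for them. Shut, 67 mm (+-6) are free between grip and throat wall, room for closed fingers.
- stop_place (a point): Top middle of the outer stop bar, by the drawing (+-6 mm along y, as the grip): hopper (0, 308, 127) mm. An aluminium bar across the rails' ends, 12 mm thick (y), its top 127 mm above the bench. The open gate's plate ends at its near face, 12 mm beyond the grip's centre.
- tray (a joint): Steel tray hinged at the hopper's mouth along hopper x. 0 = level, resting on its bracket; tips up to a stop at 1.2 rad; falls back by its weight if let go. Inside 134 by 137 mm, walls 38 mm high over the underside, open towards the hopper. 0.40 kg, about 0.48 kg with offcuts. The offcuts slide out somewhere above 0.6 rad, surely near full tilt.
- tray_bar (a point): Middle of the tray's black handle bar: round, 12 mm thick, 100 mm long along hopper x, on arms from the tray's end wall, with 39 mm free between bar and wall and nothing under it. Level, it lies at hopper (0, -259, 181) mm. The round bar can turn within a grip, so the hand need not tilt with the tray.
- tray_hinge (a point): Point on the tray's hinge axis, at hopper (0, -74, 136) mm. From it the bar lies at hopper y = -185, z = +45 mm when level (190 mm away), and swings up and over towards +y by the tray angle.
- offcut1: Wooden offcut, a block of 34 x 26 x 22 mm, dark wood, about 11 to 20 g, lying in the tray. Origin at the centre of its underside as it lies at first.
- offcut2: Wooden offcut, a block of 30 x 28 x 24 mm, mid-brown wood, about 11 to 20 g, lying in the tray. Origin at the centre of its underside as it lies at first.
- offcut3: Wooden offcut, a block of 36 x 24 x 20 mm, pale wood, about 11 to 20 g, lying in the tray. Origin at the centre of its underside as it lies at first.
- offcut4: Wooden offcut, a block of 32 x 24 x 24 mm, dark wood, about 11 to 20 g, lying in the tray. Origin at the centre of its underside as it lies at first.
- offcut5: Wooden offcut, a block of 30 x 26 x 20 mm, mid-brown wood, about 11 to 20 g, lying in the tray. Origin at the centre of its underside as it lies at first.
- glue: Yellow glue bottle with an orange cap, 56 mm thick, 150 mm high, standing on the bench beyond the gate's run-out. Origin under its centre. Not to be moved.
- pin_jar: Amber jar with a steel lid, 60 mm thick, 75 mm high, on the bench beyond the tray. Origin under its centre. Not to be moved.
- sanding_block: Cork sanding block 60 by 105 by 34 mm on the bench on the robot's side of the gate. Origin under its centre. Not to be moved.
There are look-alikes about, which are no part of the job. What is shaped like the offcut4 but purple is not meant. What is shaped like the offcut5 but turquoise is not meant.

How it is judged (in metres and radians):
On the way, in this order (a step that is already met when the one before it is completed fails the run):
1. the gate is fully open and pressed firmly against its stop (within 2 mm, at least 7 N on the grip for 0.2 s) (value of joint gate above 0.138 m and contact force between the fingers and gate above 7 N), for 0.2 s.
2. every offcut lies in the bin below the gate (z of offcut1 in the frame of hopper between -0.01 and 0.095 m and x of offcut1 in the frame of hopper between -0.075 and 0.075 m and y of offcut1 in the frame of hopper between -0.065 and 0.065 m and z of offcut2 in the frame of hopper between -0.01 and 0.095 m and x of offcut2 in the frame of hopper between -0.075 and 0.075 m and y of offcut2 in the frame of hopper between -0.065 and 0.065 m and z of offcut3 in the frame of hopper between -0.01 and 0.095 m and x of offcut3 in the frame of hopper between -0.075 and 0.075 m and y of offcut3 in the frame of hopper between -0.065 and 0.065 m and z of offcut4 in the frame of hopper between -0.01 and 0.095 m and x of offcut4 in the frame of hopper between -0.075 and 0.075 m and y of offcut4 in the frame of hopper between -0.065 and 0.065 m and z of offcut5 in the frame of hopper between -0.01 and 0.095 m and x of offcut5 in the frame of hopper between -0.075 and 0.075 m and y of offcut5 in the frame of hopper between -0.065 and 0.065 m), for 0.2 s.
3. the gate is fully shut and pressed firmly against its stop (within 2 mm, at least 7 N on the grip for 0.2 s) (value of joint gate below 0.002 m and contact force between the fingers and gate above 7 N), for 0.2 s.
At the end, for the whole second after the job is handed in: The gate is shut to within 3 mm of its inner stop, the tray is down to within 0.06 rad of level and at rest, and all five offcuts lie at rest in the bin, inside its walls and below the gate (origins under 95 mm above the bench) (all of step 2 and value of joint gate below 0.003 m and value of joint tray below 0.06 rad and velocity of joint tray below 0.05 rad/s and linear speed of each of offcut1, offcut2, offcut3, offcut4, offcut5 below 0.03 m/s); the robot touches nothing.
It fails at once if the fingers load the gate with more than 35 N (contact force between the fingers and gate above 35 N).
It fails at once if the glue is moved more than 20 mm (distance of glue from where it was at the start of the episode above 0.02 m).
It fails at once if the pin jar is moved more than 20 mm (distance of pin_jar from where it was at the start of the episode above 0.02 m).
It fails at once if the sanding block is moved more than 20 mm (distance of sanding_block from where it was at the start of the episode above 0.02 m).
It also fails if it takes over 72 s, if anything falls off the work surface, if the arm or the gripper's body presses on something with over 40 N, if the wrist force passes 120 N, or if a joint passes its speed limit or range.

## Working session

There is one attempt and no reset: what is moved stays moved. The work goes in short steps, Python scripts to look and compute and a tool call to move; the robot and the scene stay as the last step left them, time stands still between calls to the robot, and variables do not carry over. Pictures are saved under pics/ and viewed, about 8 in all and at most 12, crops included, and the job is handed in when it is done.

Besides the shell and the picture viewer there is one more tool, called after ">>>" as a command line: name --pt "numbers of a row" for each row, then --argument value for the rest. move_arm: Moves the arm, as the interface text tells. Its arguments: {"type":"object","properties":{"motion":{"type":"array"},"newtons":{"type":"number"}},"required":["motion"]}

```bash
mkdir -p pics; ls
python3 - <<'E'
from station import arm
import cv2,numpy as np
s=arm.observe()
print({k:np.round(v,3).tolist() for k,v in s.items()})
for c in ("side","top"):
    p=arm.capture(c)
    cv2.imwrite(f"pics/{c}0.png",p["color"][:,:,::-1])
    print(c,{k:np.round(v,4).tolist() for k,v in p.items() if k!="color"})
    for q in ("hopper","gate","tray","tray_bar","throat_top","glue","pin_jar","sanding_block"):
        r=arm.find_in(c,q)
        print(q,[(np.round(np.array(d["box"])*[640,400,640,400],1).tolist(),round(d["confidence"],2)) for d in r[:2]])
a=cv2.imread("pics/side0.png");b=cv2.imread("pics/top0.png")
E
```

```text
pics
{'t': 0.0, 'qpos': [1.102, 0.494, 1.346, 0.0, 1.303, -0.095], 'qvel': [0.002, -0.001, -0.0, 0.0, -0.002, 0.001], 'joint_torque': [0.002, -88.218, -38.388, 0.0, 0.01, 0.0], 'ee_pos': [227.47, 581.73, 230.691], 'eef_rot': [0.584, -0.399, 0.584, 0.398], 'wrist_force': [0.707, -0.109, -0.032], 'moment': [-0.02, 0.021, 0.016], 'gripper_width': 85.656}
side {'fx': 423.1476, 'fy': 423.1476, 'cx': 321.6727, 'cy': 194.291, 'dist': [-0.0213, 0.0, 0.0, 0.0, 0.0], 'xyz': [395.4951, -525.9906, 880.0601], 'orientation': [-0.3184, 0.9377, -0.1292, 0.0517]}
hopper [([322.2, 202.6, 159.1, 192.6], 0.9), ([345.9, 231.2, 18.7, 14.9], 0.46)]
gate [([312.3, 184.0, 99.3, 92.1], 0.61), ([322.4, 203.3, 159.3, 196.6], 0.17)]
tray [([353.6, 250.9, 102.8, 99.2], 0.96), ([310.7, 181.7, 102.3, 94.8], 0.28)]
tray_bar [([353.3, 251.1, 104.7, 98.8], 0.66)]
throat_top []
glue [([343.2, 254.4, 20.7, 20.6], 0.7)]
pin_jar [([406.5, 247.5, 30.2, 34.2], 0.59)]
sanding_block [([236.6, 195.0, 45.4, 37.4], 0.77), ([351.5, 252.5, 102.4, 96.0], 0.29)]
top {'fx': 415.669, 'fy': 415.669, 'cx': 316.4892, 'cy': 204.1932, 'dist': [-0.0245, 0.0, 0.0, 0.0, 0.0], 'xyz': [392.7877, 62.0853, 1216.2151], 'orientation': [-0.0599, 0.7066, -0.702, 0.0648]}
hopper [([321.0, 216.2, 229.3, 92.6], 0.96)]
gate [([310.1, 218.4, 90.0, 63.9], 0.97), ([391.0, 215.2, 11.3, 14.0], 0.36)]
tray [([395.1, 210.2, 86.4, 63.1], 0.88)]
tray_bar [([393.9, 207.4, 85.5, 60.3], 0.59)]
throat_top [([320.7, 217.6, 231.4, 92.1], 0.8)]
glue [([271.0, 162.0, 23.2, 29.1], 0.87)]
pin_jar [([369.5, 162.8, 26.6, 25.3], 0.65)]
sanding_block [([275.7, 285.8, 45.2, 36.1], 0.59)]
```

View pics/side0.png

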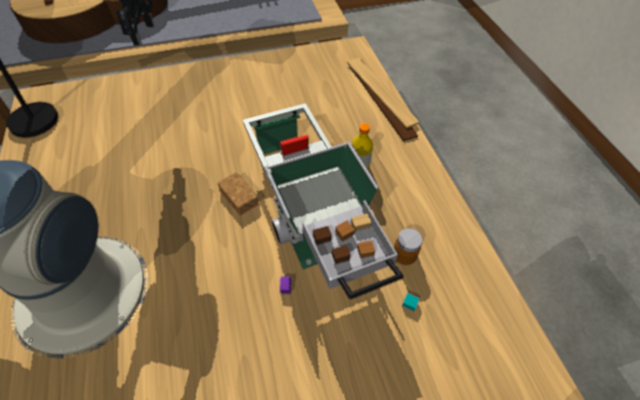

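View pics/top0.png

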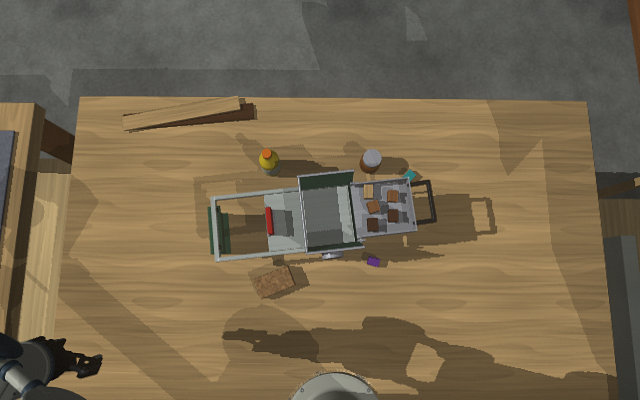

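Side view: the stop bar is at about (275,113), the red grip at (295,145), and the tray bar at (372,280). Top view: the stop bar is at (215,230), the grip at (269,221), and the bar at (430,203). The purple (373,261) and turquoise (411,175) look-alikes lie on the bench. The real offcuts are brown and in the tray. I'll enlarge both pictures to pick points for a pose fit.

Run:
```python
import cv2
a=cv2.imread("pics/top0.png")[165:270,203:443]
b=cv2.imread("pics/side0.png")[95:305,235:415]
cv2.imwrite("pics/topc.png",cv2.resize(a,None,fx=3.3,fy=3.3,interpolation=cv2.INTER_CUBIC))
cv2.imwrite("pics/sidec.png",cv2.resize(b,None,fx=2.8,fy=2.8,interpolation=cv2.INTER_CUBIC))
```

```text
(no output)
```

View pics/topc.png

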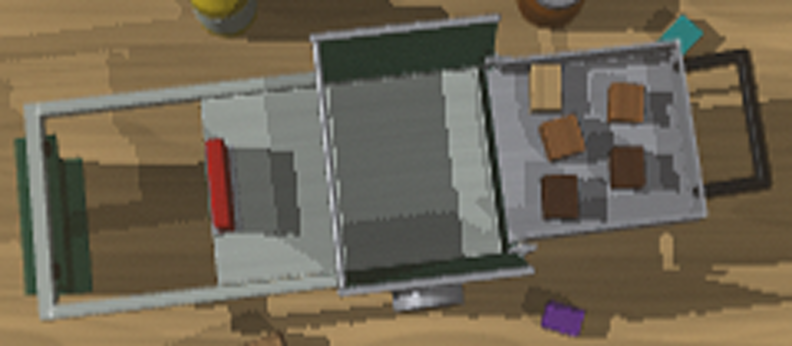

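View pics/sidec.png

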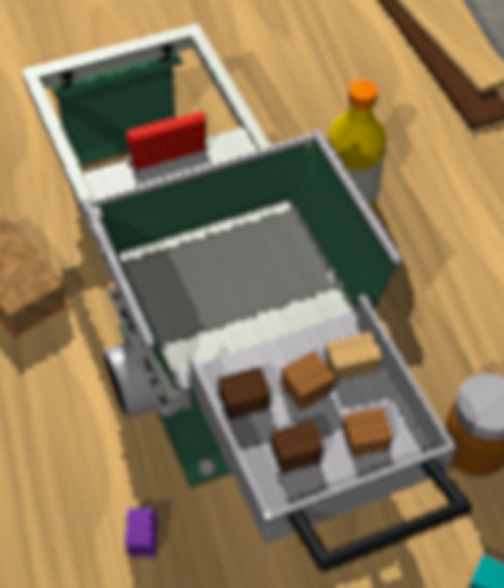

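The enlarged crops show the five real offcuts (dark ×2, mid-brown ×2, pale) in the tray, so I ignore the purple and turquoise pieces on the bench. Next I fit the hopper pose.

```bash
cat > h.py <<'E'
from station import arm
import cv2,numpy as np
from scipy.optimize import least_squares
from scipy.spatial.transform import Rotation as R
CAM={"side":dict(f=423.1476,c=(321.6727,194.291),k=-.0213,xyz=[395.4951,-525.9906,880.0601],q=[-0.3184,0.9377,-0.1292,0.0517]),
"top":dict(f=415.669,c=(316.4892,204.1932),k=-.0245,xyz=[392.7877,62.0853,1216.2151],q=[-0.0599,0.7066,-0.702,0.0648])}
def rot(q): return R.from_quat([q[1],q[2],q[3],q[0]])
def proj(cam,P):
    c=CAM[cam]; Rm=rot(c["q"]).inv(); 
    K=np.array([[c["f"],0,c["c"][0]],[0,c["f"],c["c"][1]],[0,0,1.]])
    p,_=cv2.projectPoints((Rm.apply(np.atleast_2d(P)-c["xyz"])),np.zeros(3),np.zeros(3),K,np.array([c["k"],0,0,0,0.]))
    return p[:,0]
def H(v,P): # hopper->world, v=x,y,yaw
    return R.from_euler("z",v[2]).apply(np.atleast_2d(P).astype(float))+[v[0],v[1],0]
E
python3 - <<'E'
from h import *
T=lambda u,v:(u/3.3+203-.35,v/3.3+165-.35); S=lambda u,v:(u/2.8+235-.3,v/2.8+95-.3)
d=[("top",T(28,105),(87,314,127),1),("top",T(45,318),(-87,314,127),1),("top",T(315,37),(100,71,202),0),("top",T(342,292),(-100,71,202),0),
("top",T(745,60),(50,-259,181),0),("top",T(762,185),(-50,-259,181),0),
("side",S(25,72),(-87,314,127),1),("side",S(197,27),(87,314,127),1),("side",S(92,208),(-100,69,202),0),("side",S(320,137),(100,69,202),0),
("side",S(322,558),(-50,-259,181),0),("side",S(462,505),(50,-259,181),0),
("top",T(210,140),(35,145,165),2),("top",T(225,231),(-35,145,165),2),("side",S(131,133),(-35,138,165),2),("side",S(205,116),(35,138,165),2)]
def f(v):
    r=[]
    for cam,uv,P,k in d:
        P=np.array(P,float); P[1]+=v[3]*(k>0)+v[4]*(k==2)
        r+=list(proj(cam,H(v,P))[0]-uv)
    return r+[v[3]/3*.5]
s=least_squares(f,[400,100,0,0,10],x_scale=[10,10,.1,3,10],loss="soft_l1")
print(np.round(s.x,3)); print(np.round(np.array(f(s.x)[:-1]).reshape(-1,2),1).tolist())
v=s.x
for n,P in dict(throat=(0,69,196),grip_shut=(0,145+v[3],145),grip=(0,145+v[3]+v[4],145),stop=(0,308+v[3],127),bar=(0,-259,181),hinge=(0,-74,136)).items(): print(n,np.round(H(v,P)[0],1))
q=arm.observe()["eef_rot"]; print(rot(q).as_matrix().round(2))
E
```

```text
[ 5.57835e+02  2.08490e+01  1.19000e-01 -7.04000e+00  2.21810e+01]
[[0.2, -0.6], [-0.3, 0.1], [-0.4, -1.2], [0.1, 1.2], [-0.3, -1.2], [0.8, -0.6], [-1.0, 0.1], [0.2, -0.4], [-3.9, -2.2], [-0.1, -2.1], [0.1, 2.4], [-0.2, 1.6], [0.0, -0.6], [-2.0, -1.2], [-1.0, 2.2], [0.3, 0.3]]
throat [549.6  89.4 196. ]
grip_shut [541.4 157.8 145. ]
grip [538.8 179.9 145. ]
stop [522.1 319.7 127. ]
bar [ 588.6 -236.3  181. ]
hinge [566.6 -52.6 136. ]
[[-0.   -0.93  0.36]
 [ 0.    0.36  0.93]
 [-1.    0.   -0.  ]]
```

>>> move_arm --pt "-8 0 0 -0.0978 0 0 0" --pt "-8 0 0 -0.0978 0 0 0" --pt "-8 0 0 -0.0978 0 0 0" --pt "-8 0 0 -0.0978 0 0 0" --pt "-8 0 0 -0.0978 0 0 0" --pt "0 -17.4 -32.2 0 0 0 0" --pt "0 -17.4 -32.2 0 0 0 0" --pt "0 -17.4 -32.2 0 0 0 0" --pt "0 -17.4 -32.2 0 0 0 0" --pt "0 -17.4 -32.2 0 0 0 0" --pt "0 -17.4 -32.2 0 0 0 0" --pt "0 -17.4 -32.2 0 0 0 0" --pt "0 -17.4 -32.2 0 0 0 0" --pt "0 -17.4 -32.2 0 0 0 0" --pt "0 -17.4 -32.2 0 0 0 0" --pt "0 -17.4 -32.2 0 0 0 0" --pt "0 -17.4 -32.2 0 0 0 0" --pt "0 -17.4 -32.2 0 0 0 0" --pt "0 -17.4 -32.2 0 0 0 0" --pt "0 -17.4 -32.2 0 0 0 0" --newtons 20

```text
t: 2.57
ee_pos: [543.7, 130.9, 271.5]
eef_rot: [-0.47, 0.528, -0.47, -0.528]
wrist_force: [0.6, 0.2, -0.3]
gripper_width: -0.5
```

```bash
cat >> h.py <<'E'
V=np.array([557.8,20.85,.119])
def toH(p,V=V): return R.from_euler("z",-V[2]).apply(np.array(p)-[V[0],V[1],0])
def st():
    s=arm.observe(); print("t",round(s["t"],2),"hop",toH(s["ee_pos"]).round(1),"F_h",R.from_euler("z",-V[2]).apply(s["wrist_force"]).round(1),"w",round(s["gripper_width"],1)); print(rot(s["eef_rot"]).as_matrix().round(3).tolist()); return s
E
python3 - <<'E'
from h import *
st()
a=arm.capture("top")["color"][160:275,200:360,::-1]; b=arm.capture("side")["color"][70:230,220:420,::-1]
a=cv2.resize(a,None,fx=2.5,fy=2.5,interpolation=cv2.INTER_CUBIC); b=cv2.resize(b,None,fx=2,fy=2,interpolation=cv2.INTER_CUBIC)
m=np.zeros((320,800,3),np.uint8); m[:a.shape[0],:400]=a; m[:320,400:]=b
cv2.imwrite("pics/near.png",m)
E
```

```text
t 2.57 hop [ -0.9 110.9 271.5] F_h [ 0.6  0.1 -0.3] w -0.5
[[0.0, -0.993, -0.116], [0.0, -0.116, 0.993], [-1.0, -0.0, 0.0]]
```

View pics/near.png

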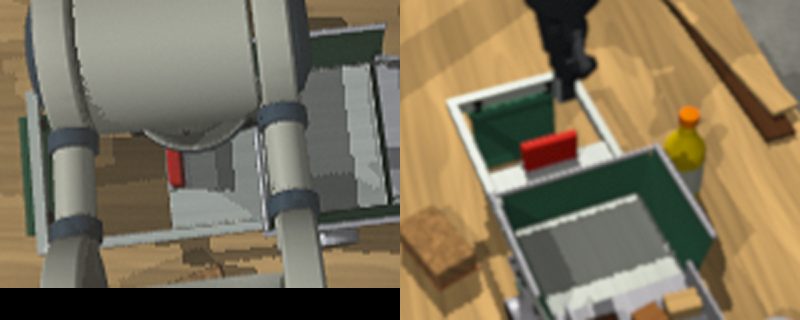

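The close view shows the fingertip at about side px (302,117) and nothing obstructing it. I check that against the calibration.

Run:
```python
from h import *
print(proj("side",[543.7,130.9,271.5]))
for y in (71,66): print(proj("side",H(V,[[-100,y,202],[100,y,202],[0,y,202]])))
```

```text
[[299.26981619 117.82811065]]
[[263.35606734 166.10757947]
 [348.5025817  140.97584128]
 [307.06243832 153.19661411]]
[[264.08632999 167.74807178]
 [349.4473     142.45655594]
 [307.90660455 154.75432168]]
```

>>> move_arm --pt "25 0 0 0 0 0 0" --pt "25 0 0 0 0 0 0" --pt "20 0 0 0 0 0 0" --pt "15 0 0 0 0 0 0" --pt "15 0 0 0 0 0 0" --pt "13 0 0 0 0 0 0" --pt "12 0 0 0 0 0 0" --pt "0 0 0 0 0 0 0" --pt "0 0 0 0 0 0 0"

```text
t: 3.42
ee_pos: [542.5, 132.8, 146.1]
eef_rot: [0.47, -0.528, 0.47, 0.529]
wrist_force: [-0.1, -0.5, 1.0]
gripper_width: 0.2
```

>>> move_arm --pt "0 0 7 0 0 0 0" --pt "0 0 5 0 0 0 0" --pt "0 0 3 0 0 0 0" --pt "0 0 3 0 0 0 0" --pt "0 0 3 0 0 0 0" --pt "0 0 3 0 0 0 0" --pt "0 0 3 0 0 0 0" --pt "0 0 3 0 0 0 0" --pt "0 0 3 0 0 0 0" --pt "0 0 3 0 0 0 0" --pt "0 0 3 0 0 0 0"

```text
t: 4.33
ee_pos: [538.4, 171.5, 146.3]
eef_rot: [-0.47, 0.528, -0.47, -0.528]
wrist_force: [0.6, -4.5, 3.2]
gripper_width: 0.0
```

>>> move_arm --pt "0 0 5 0 0 0 0" --pt "0 0 7 0 0 0 0" --pt "0 0 8 0 0 0 0" --pt "0 0 8 0 0 0 0" --pt "0 0 8 0 0 0 0" --pt "0 0 8 0 0 0 0" --pt "0 0 8 0 0 0 0" --pt "0 0 8 0 0 0 0" --pt "0 0 7 0 0 0 0" --pt "0 0 5 0 0 0 0" --pt "0 0 4 0 0 0 0" --pt "0 0 3 0 0 0 0" --pt "0 0 3 0 0 0 0"

```text
t: 5.42
ee_pos: [528.6, 252.9, 146.2]
eef_rot: [0.47, -0.528, 0.47, 0.528]
wrist_force: [-1.7, -4.4, 0.7]
gripper_width: 0.3
```

```bash
python3 -c "
from h import *
st()"
```

```text
t 5.42 hop [ -1.4 233.9 146.2] F_h [-2.2 -4.2  0.7] w 0.3
[[-0.0, -0.993, -0.116], [-0.0, -0.116, 0.993], [-1.0, 0.0, -0.0]]
```

>>> move_arm --pt "0 0 2 0 0 0 0" --pt "0 0 2 0 0 0 0" --pt "0 0 2 0 0 0 0" --pt "0 0 2 0 0 0 0" --pt "0 0 2 0 0 0 0" --pt "0 0 2 0 0 0 0" --pt "0 0 1 0 0 0 0" --pt "0 0 1 0 0 0 0"

```text
t: 6.08
ee_pos: [527.2, 266.8, 146.2]
eef_rot: [0.47, -0.528, 0.47, 0.528]
wrist_force: [-2.2, -3.4, 0.3]
gripper_width: 0.1
```

>>> move_arm --pt "0 0 1 0 0 0 0" --pt "0 0 1 0 0 0 0" --pt "0 0 1 0 0 0 0"

```text
t: 6.33
ee_pos: [526.8, 269.7, 146.2]
eef_rot: [0.47, -0.528, 0.47, 0.528]
wrist_force: [-1.9, -4.1, -1.3]
gripper_width: 0.2
```

>>> move_arm --pt "0 0 1 0 0 0 0" --pt "0 0 1 0 0 0 0" --pt "0 0 0.7 0 0 0 0"

```text
t: 6.58
ee_pos: [526.5, 272.5, 146.3]
eef_rot: [0.47, -0.528, 0.47, 0.528]
wrist_force: [-1.3, -3.2, -1.1]
gripper_width: -0.2
```

>>> move_arm --pt "0 0 0.7 0 0 0 0" --pt "0 0 0.7 0 0 0 0"

```text
t: 6.75
ee_pos: [526.4, 273.8, 146.3]
eef_rot: [0.47, -0.528, 0.47, 0.528]
wrist_force: [-1.4, -4.4, -1.6]
gripper_width: 0.2
```

>>> move_arm --pt "0 0 0.7 0 0 0 0" --pt "0 0 0.7 0 0 0 0"

```text
t: 6.92
ee_pos: [526.2, 275.2, 146.3]
eef_rot: [0.47, -0.528, 0.47, 0.528]
wrist_force: [-2.1, -4.5, -1.6]
gripper_width: -0.1
```

>>> move_arm --pt "0 0 0.7 0 0 0 0" --pt "0 0 0.7 0 0 0 0"

```text
t: 7.08
ee_pos: [526.1, 276.6, 146.3]
eef_rot: [-0.47, 0.528, -0.47, -0.528]
wrist_force: [-2.3, -3.2, -1.3]
gripper_width: 0.0
```

>>> move_arm --pt "0 0 0.7 0 0 0 0" --pt "0 0 0.7 0 0 0 0"

```text
t: 7.25
ee_pos: [525.9, 278.0, 146.3]
eef_rot: [0.47, -0.528, 0.47, 0.528]
wrist_force: [-0.9, -3.4, -1.2]
gripper_width: -0.2
```

>>> move_arm --pt "0 0 0.8 0 0 0 0" --pt "0 0 0.8 0 0 0 0"

```text
t: 7.42
ee_pos: [525.7, 279.6, 146.3]
eef_rot: [-0.47, 0.528, -0.47, -0.528]
wrist_force: [-2.1, -4.3, -2.5]
gripper_width: -0.0
```

>>> move_arm --pt "0 0 0.8 0 0 0 0" --pt "0 0 0.8 0 0 0 0"

```text
t: 7.58
ee_pos: [525.6, 280.6, 146.2]
eef_rot: [-0.47, 0.528, -0.47, -0.528]
wrist_force: [-1.0, -12.9, -0.1]
gripper_width: 0.0
```

>>> move_arm --pt "0 0 0 0 0 0 0" --pt "0 0 0 0 0 0 0"

```text
t: 7.75
ee_pos: [525.6, 280.4, 146.2]
eef_rot: [-0.47, 0.528, -0.47, -0.528]
wrist_force: [-1.9, -9.5, -1.1]
gripper_width: -0.2
```

>>> move_arm --pt "0 0 0.1 0 0 0 0" --pt "0 0 0 0 0 0 0" --pt "0 0 0 0 0 0 0" --pt "0 0 0 0 0 0 0"

```text
t: 8.08
ee_pos: [525.6, 280.5, 146.2]
eef_rot: [-0.47, 0.528, -0.47, -0.528]
wrist_force: [-1.2, -11.1, -0.4]
gripper_width: -0.3
```

>>> move_arm --pt "0 0 0.2 0 0 0 0" --pt "0 0 0 0 0 0 0" --pt "0 0 0 0 0 0 0" --pt "0 0 0 0 0 0 0" --pt "0 0 0 0 0 0 0"

```text
t: 8.5
ee_pos: [525.5, 280.6, 146.2]
eef_rot: [-0.47, 0.528, -0.471, -0.528]
wrist_force: [-0.2, -11.4, -0.8]
gripper_width: 0.1
```

>>> move_arm --pt "0 0 -4 0 0 0 0" --pt "0 0 -6 0 0 0 0" --pt "-20 0 0 0 0 0 0" --pt "-35 0 0 0 0 0 0" --pt "-35 0 0 0 0 0 40" --pt "-30 0 -10 0 0 0 40" --pt "0 0 -38 0 0 0 40" --pt "0 0 -38 0 0 0 40" --pt "0 0 -38 0 0 0 40" --pt "0 0 -38 0 0 0 40" --pt "0 0 -38 0 0 0 40" --pt "0 0 -38 0 0 0 40" --pt "0 0 -38 0 0 0 40" --pt "0 0 -38 0 0 0 40" --pt "0 0 -38 0 0 0 40" --pt "0 0 -38 0 0 0 40" --pt "0 0 -38 0 0 0 40" --pt "0 0 -38 0 0 0 40" --pt "0 0 -38 0 0 0 40" --pt "0 0 -8 0 0 0 40"

```text
t: 10.17
ee_pos: [586.5, -242.8, 266.3]
eef_rot: [-0.471, 0.528, -0.471, -0.527]
wrist_force: [-0.4, -1.0, -0.2]
gripper_width: 40.3
```

Run:
```python
from h import *
s=st()
B=H(V,[[-50,-259,181],[50,-259,181]])
print("bar pred side",proj("side",B).round(1).tolist(),"top",proj("top",B).round(1).tolist(),"tcp",proj("side",s["ee_pos"]).round(1))
a=arm.capture("top")["color"][160:270,350:470,::-1]; b=arm.capture("side")["color"][190:310,300:440,::-1]
a=cv2.resize(a,None,fx=3,fy=3,interpolation=cv2.INTER_CUBIC); b=cv2.resize(b,None,fx=3,fy=3,interpolation=cv2.INTER_CUBIC)
m=np.zeros((360,780,3),np.uint8); m[:a.shape[0],:360]=a; m[:360,360:]=b
cv2.imwrite("pics/bar.png",m)
```

```text
t 10.17 hop [  -2.8 -265.2  266.3] F_h [-0.5 -1.  -0.2] w 40.3
[[0.002, -0.994, -0.113], [-0.002, -0.113, 0.994], [-1.0, -0.002, -0.002]]
bar pred side [[349.8, 296.4], [399.4, 276.7]] top [[434.4, 220.1], [428.1, 181.7]] tcp [[381.3 267.2]]
```

View pics/bar.png

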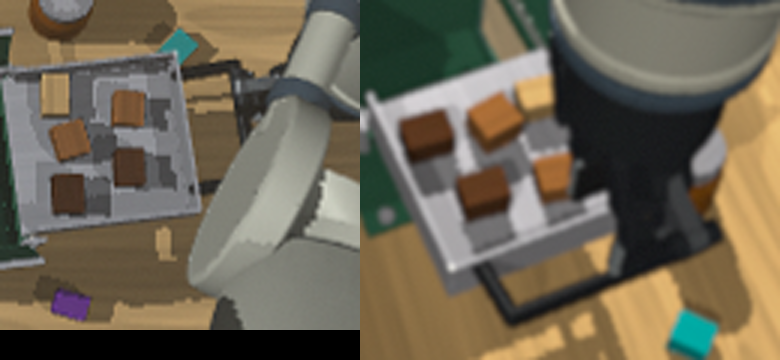

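The tray bar is where predicted (side px 352,294 to 400,275), and the fingertips straddle it. I centre the hand and descend.

>>> move_arm --pt "10 -3 6 0 0 0 40" --pt "25 0 0 0 0 0 40" --pt "25 0 0 0 0 0 40" --pt "15 0 0 0 0 0 40" --pt "15 0 0 0 0 0 40" --pt "15 0 0 0 0 0 40" --pt "0 0 0 0 0 0 40"

```text
t: 10.85
ee_pos: [587.0, -227.9, 158.2]
eef_rot: [0.469, -0.527, 0.47, 0.53]
wrist_force: [-1.0, 0.7, -0.8]
gripper_width: 39.8
```

>>> move_arm --pt "0 0 0 0 0 0 25" --pt "0 0 0 0 0 0 15" --pt "0 0 0 0 0 0 10" --pt "0 0 0 0 0 0 5" --pt "0 0 0 0 0 0 5" --pt "0 0 0 0 0 0 5" --newtons 30

```text
t: 11.35
ee_pos: [589.4, -235.0, 163.9]
eef_rot: [-0.469, 0.531, -0.471, -0.525]
wrist_force: [-6.9, -32.4, 5.2]
gripper_width: 10.9
```

>>> move_arm --pt "0 0 -3 0 0 0 5" --pt "0 0 -3 0 0 0 5" --pt "0 0 0 0 0 0 5" --newtons 30

```text
t: 11.6
ee_pos: [589.3, -235.7, 162.0]
eef_rot: [0.471, -0.528, 0.47, 0.528]
wrist_force: [0.2, 5.0, -3.3]
gripper_width: 10.6
```

Run:
```python
from h import *
s=st(); print(s["moment"].round(2) if hasattr(s["moment"],"round") else s["moment"])
```

```text
t 11.6 hop [   0.8 -258.5  162. ] F_h [ 0.8  4.9 -3.3] w 10.6
[[0.001, -0.993, -0.116], [0.001, -0.116, 0.993], [-1.0, -0.001, 0.001]]
[ 0.75 -0.08 -0.06]
```

Run:
```python
import numpy as np
a=np.arctan2(45,185);r=np.hypot(45,185)
ph=np.concatenate([[0,.03],np.linspace(.09,1.17,19)])
y=-r*np.cos(a+ph);z=r*np.sin(a+ph)
print(np.c_[ph[1:],-np.diff(z),np.diff(y)].round(2).tolist())
```

```text
[[0.03, -5.53, 1.43], [0.09, -10.92, 3.36], [0.15, -10.7, 4.01], [0.21, -10.44, 4.64], [0.27, -10.14, 5.26], [0.33, -9.8, 5.86], [0.39, -9.44, 6.44], [0.45, -9.03, 6.99], [0.51, -8.6, 7.52], [0.57, -8.13, 8.02], [0.63, -7.64, 8.49], [0.69, -7.11, 8.94], [0.75, -6.56, 9.35], [0.81, -5.99, 9.72], [0.87, -5.4, 10.07], [0.93, -4.78, 10.37], [0.99, -4.15, 10.64], [1.05, -3.51, 10.87], [1.11, -2.85, 11.06], [1.17, -2.18, 11.21]]
```

>>> move_arm --pt "-5.5 0 1.4 0 0 0 5" --pt "-10.9 0 3.4 0 0 0 5" --pt "-10.7 0 4.0 0 0 0 5" --pt "-10.4 0 4.6 0 0 0 5" --pt "-10.1 0 5.3 0 0 0 5" --pt "-9.8 0 5.9 0 0 0 5" --pt "-9.4 0 6.4 0 0 0 5" --pt "-9.0 0 7.0 0 0 0 5"

```text
t: 12.27
ee_pos: [584.7, -199.2, 238.7]
eef_rot: [-0.47, 0.529, -0.47, -0.527]
wrist_force: [-0.6, -6.5, 0.5]
gripper_width: 10.6
```

```bash
python3 -c "
from h import *
st()"
```

```text
t 12.27 hop [   0.6 -221.6  238.7] F_h [-1.3 -6.4  0.5] w 10.6
[[0.001, -0.993, -0.116], [-0.002, -0.116, 0.993], [-1.0, -0.001, -0.002]]
```

Tracking well; I continue the arc.

>>> move_arm --pt "-8.6 0 7.3 0 0 0 5" --pt "-8.1 0 8.0 0 0 0 5" --pt "-7.6 0 8.5 0 0 0 5" --pt "-7.1 0 8.9 0 0 0 5" --pt "-6.6 0 9.3 0 0 0 5" --pt "-6.0 0 9.7 0 0 0 5" --pt "-5.4 0 10.1 0 0 0 5" --pt "-4.8 0 10.4 0 0 0 5" --pt "-4.1 0 10.6 0 0 0 5" --pt "-3.5 0 10.9 0 0 0 5"

```text
t: 13.1
ee_pos: [573.6, -106.0, 300.8]
eef_rot: [-0.47, 0.529, -0.47, -0.527]
wrist_force: [-3.0, -1.3, -2.5]
gripper_width: 10.7
```

>>> move_arm --pt "-2.8 0 11.0 0 0 0 5" --pt "-1.6 0 8.0 0 0 0 5" --pt "0 0 0 0 0 0 5" --pt "0 0 0 0 0 0 5" --pt "0 0 0 0 0 0 5" --pt "0 0 0 0 0 0 5" --pt "0 0 0 0 0 0 5" --pt "0 0 0 0 0 0 5"

```text
t: 13.77
ee_pos: [571.3, -87.3, 304.6]
eef_rot: [-0.47, 0.529, -0.47, -0.528]
wrist_force: [-5.6, -3.9, 11.5]
gripper_width: 11.0
```

Run:
```python
from h import *
s=st()
a=arm.capture("top")["color"][150:280,200:470,::-1]; b=arm.capture("side")["color"][80:310,230:430,::-1]
a=cv2.resize(a,None,fx=1.6,fy=1.6); b=cv2.resize(b,None,fx=1.8,fy=1.8,interpolation=cv2.INTER_CUBIC)
m=np.zeros((414,792,3),np.uint8); m[:a.shape[0],:432]=a; m[:,432:]=b
cv2.imwrite("pics/tip.png",m)
```

```text
t 13.77 hop [   0.6 -109.   304.6] F_h [-6.  -3.3 11.5] w 11.0
[[0.001, -0.993, -0.116], [-0.001, -0.116, 0.993], [-1.0, -0.001, -0.001]]
```

View pics/tip.png

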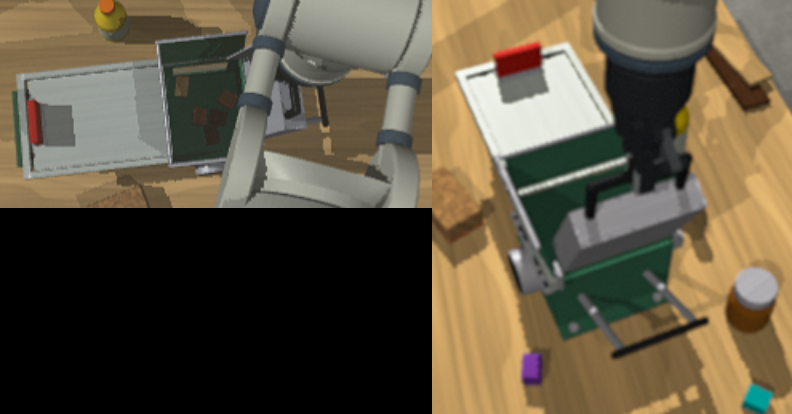

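The tipped view shows five blocks in the bin (crop px about 182,85; 200,117; 230,98; 217,117; 212,133). The tray goes back down along the same arc.

>>> move_arm --pt "1.6 0 -8.0 0 0 0 5" --pt "2.8 0 -11.0 0 0 0 5" --pt "3.5 0 -10.9 0 0 0 5" --pt "4.1 0 -10.6 0 0 0 5" --pt "4.8 0 -10.4 0 0 0 5" --pt "5.4 0 -10.1 0 0 0 5" --pt "6.0 0 -9.7 0 0 0 5" --pt "6.6 0 -9.3 0 0 0 5" --pt "7.1 0 -8.9 0 0 0 5" --pt "7.6 0 -8.5 0 0 0 5" --pt "8.1 0 -8.0 0 0 0 5" --pt "8.6 0 -7.3 0 0 0 5" --pt "9.0 0 -7.0 0 0 0 5" --pt "9.4 0 -6.4 0 0 0 5" --pt "9.8 0 -5.9 0 0 0 5" --pt "10.1 0 -5.3 0 0 0 5" --pt "10.4 0 -4.6 0 0 0 5"

```text
t: 15.28
ee_pos: [588.1, -228.5, 187.3]
eef_rot: [-0.47, 0.528, -0.47, -0.528]
wrist_force: [5.0, 3.4, -1.3]
gripper_width: 10.8
```

>>> move_arm --pt "8 0 -3.0 0 0 0 5" --pt "8 0 -2.5 0 0 0 5" --pt "6 0 -1.9 0 0 0 5" --pt "4 0 -1.2 0 0 0 5" --pt "0 0 0 0 0 0 5" --pt "0 0 0 0 0 0 5"

```text
t: 15.78
ee_pos: [589.0, -235.8, 162.4]
eef_rot: [0.47, -0.528, 0.47, 0.529]
wrist_force: [2.4, 6.7, 8.7]
gripper_width: 10.8
```

```bash
python3 -c "
from h import *
st()"
```

```text
t 15.78 hop [   0.5 -258.5  162.4] F_h [3.1 6.4 8.7] w 10.8
[[0.0, -0.993, -0.116], [0.001, -0.116, 0.993], [-1.0, -0.0, 0.001]]
```

>>> move_arm --pt "0 0 0 0 0 0 20" --pt "0 0 0 0 0 0 40" --pt "0 0 0 0 0 0 40" --pt "-10 0 0 0 0 0 40" --pt "-20 0 0 0 0 0 40" --pt "-30 0 0 0 0 0 40" --pt "-30 0 0 0 0 0 0" --pt "-20 0 0 0 0 0 0"

```text
t: 16.45
ee_pos: [589.4, -236.9, 275.9]
eef_rot: [-0.47, 0.529, -0.47, -0.527]
wrist_force: [0.6, 0.1, 0.3]
gripper_width: 16.5
```

Run:
```python
from h import *
s=st()
a=arm.capture("top")["color"][165:260,260:440,::-1]
b=arm.capture("side")["color"][95:305,235:415,::-1]
a=cv2.resize(a,None,fx=3,fy=3,interpolation=cv2.INTER_CUBIC)
b=cv2.resize(b,None,fx=1.4,fy=1.4,interpolation=cv2.INTER_CUBIC)
m=np.zeros((294,792,3),np.uint8); m[:285,:540]=a; m[:,540:]=b
cv2.imwrite("pics/empty.png",m)
```

```text
t 16.45 hop [   0.7 -259.7  275.9] F_h [0.6 0.  0.3] w 16.5
[[0.002, -0.993, -0.116], [-0.001, -0.116, 0.993], [-1.0, -0.002, -0.002]]
```

View pics/empty.png

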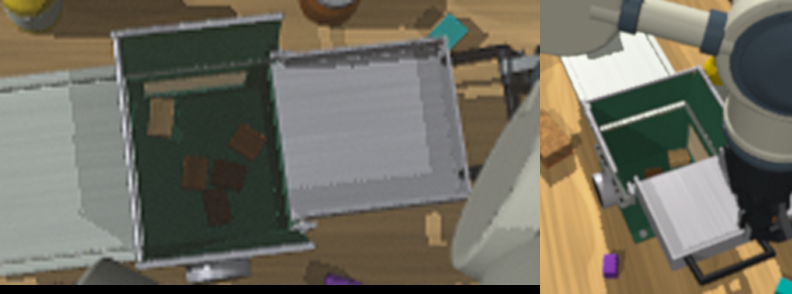

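The tray is empty. All five offcuts lie in the bin (pale 161,117; brown 247,141 and 195,172; dark 228,176 and 216,207). Next I go over to the far side of the grip.

>>> move_arm --pt "0 0 20 0 0 0 0" --pt "0 0 38 0 0 0 0" --pt "0 0 38 0 0 0 0" --pt "0 0 38 0 0 0 0" --pt "0 0 38 0 0 0 0" --pt "0 0 38 0 0 0 0" --pt "0 0 38 0 0 0 0" --pt "0 0 38 0 0 0 0" --pt "0 0 38 0 0 0 0" --pt "0 0 38 0 0 0 0" --pt "0 0 38 0 0 0 0" --pt "0 0 38 0 0 0 0" --pt "0 0 38 0 0 0 0" --pt "0 0 38 0 0 0 0" --pt "0 0 38 0 0 0 0" --pt "0 0 25 0 0 0 0" --pt "0 0 0 0 0 0 0" --pt "0 0 0 0 0 0 0"

```text
t: 18.05
ee_pos: [521.4, 337.5, 271.8]
eef_rot: [0.469, -0.529, 0.47, 0.529]
wrist_force: [0.2, -0.0, -0.0]
gripper_width: 0.4
```

Run:
```python
from h import *
s=st()
b=arm.capture("side")["color"][60:220,220:420,::-1]
print("tcp at crop",(proj("side",s["ee_pos"])[0]-[220,60])*3, "at z146",(proj("side",np.array(s["ee_pos"])*[1,1,0]+[0,0,146])[0]-[220,60])*3)
cv2.imwrite("pics/far.png",cv2.resize(b,None,fx=3,fy=3,interpolation=cv2.INTER_CUBIC))
```

```text
t 18.05 hop [  1.4 318.7 271.8] F_h [ 0.2 -0.1 -0. ] w 0.4
[[-0.001, -0.993, -0.118], [-0.001, -0.118, 0.993], [-1.0, 0.001, -0.001]]
tcp at crop [147.33607494   7.74709133] at z146 [159.23684716 130.75000082]
```

View pics/far.png

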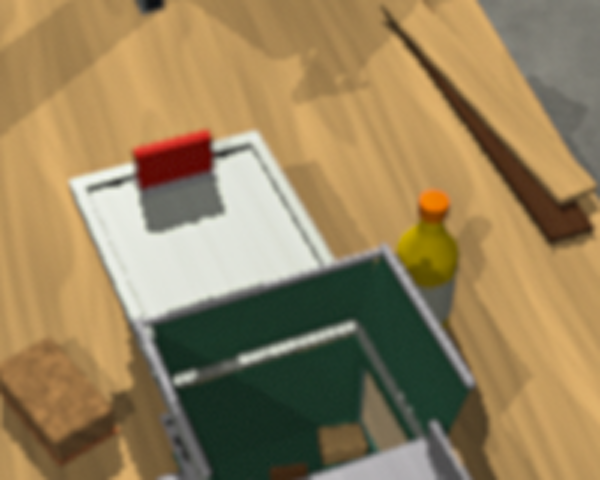

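The grip is at crop px (172,145), against the stop bar. The fingertip lands about 24 mm beyond its far face. I descend behind it with a little extra margin.

>>> move_arm --pt "20 0 4 0 0 0 0" --pt "30 0 0 0 0 0 0" --pt "25 0 0 0 0 0 0" --pt "20 0 0 0 0 0 0" --pt "15 0 0 0 0 0 0" --pt "10 0 0 0 0 0 0" --pt "5 0 0 0 0 0 0" --pt "0 0 0 0 0 0 0"

```text
t: 18.77
ee_pos: [521.6, 339.6, 146.8]
eef_rot: [0.47, -0.528, 0.471, 0.528]
wrist_force: [-1.3, 0.9, -0.1]
gripper_width: -0.1
```

>>> move_arm --pt "0 0 -3 0 0 0 0" --pt "0 0 -3 0 0 0 0" --pt "0 0 -3 0 0 0 0" --pt "0 0 -3 0 0 0 0" --pt "0 0 -3 0 0 0 0" --pt "0 0 -3 0 0 0 0" --pt "0 0 -3 0 0 0 0" --pt "0 0 -3 0 0 0 0" --pt "0 0 -3 0 0 0 0"

```text
t: 19.52
ee_pos: [524.9, 313.8, 147.6]
eef_rot: [0.47, -0.528, 0.47, 0.528]
wrist_force: [-0.8, 3.5, 1.4]
gripper_width: -0.0
```

>>> move_arm --pt "0 0 -5 0 0 0 0" --pt "0 0 -7 0 0 0 0" --pt "0 0 -8 0 0 0 0" --pt "0 0 -8 0 0 0 0" --pt "0 0 -8 0 0 0 0" --pt "0 0 -8 0 0 0 0" --pt "0 0 -8 0 0 0 0" --pt "0 0 -8 0 0 0 0" --pt "0 0 -8 0 0 0 0" --pt "0 0 -8 0 0 0 0" --pt "0 0 -8 0 0 0 0" --pt "0 0 -8 0 0 0 0" --pt "0 0 -6 0 0 0 0" --pt "0 0 -5 0 0 0 0" --pt "0 0 -4 0 0 0 0" --pt "0 0 -2 0 0 0 0" --pt "0 0 -1 0 0 0 0"

```text
t: 20.93
ee_pos: [537.5, 204.1, 147.3]
eef_rot: [0.47, -0.528, 0.47, 0.528]
wrist_force: [1.4, 4.1, 1.9]
gripper_width: 0.1
```

```bash
python3 -c "
from h import *
st()"
```

```text
t 20.93 hop [  1.6 184.4 147.3] F_h [1.9 3.9 1.9] w 0.1
[[-0.0, -0.993, -0.116], [-0.0, -0.116, 0.993], [-1.0, 0.0, -0.0]]
```

>>> move_arm --pt "0 0 -1.5 0 0 0 0" --pt "0 0 -1.5 0 0 0 0" --pt "0 0 -1.5 0 0 0 0" --pt "0 0 -1.5 0 0 0 0" --pt "0 0 -1.5 0 0 0 0" --pt "0 0 -1.5 0 0 0 0" --pt "0 0 -1.5 0 0 0 0" --pt "0 0 -1.5 0 0 0 0" --pt "0 0 -1 0 0 0 0"

```text
t: 21.68
ee_pos: [539.1, 191.3, 147.4]
eef_rot: [-0.47, 0.528, -0.47, -0.528]
wrist_force: [2.4, 3.3, 0.7]
gripper_width: 0.0
```

>>> move_arm --pt "0 0 -0.8 0 0 0 0" --pt "0 0 -0.8 0 0 0 0"

```text
t: 21.85
ee_pos: [539.2, 189.9, 147.4]
eef_rot: [-0.47, 0.528, -0.47, -0.528]
wrist_force: [2.9, 3.5, 0.9]
gripper_width: 0.1
```

>>> move_arm --pt "0 0 -0.8 0 0 0 0" --pt "0 0 -0.8 0 0 0 0"

```text
t: 22.02
ee_pos: [539.4, 188.3, 147.4]
eef_rot: [0.47, -0.528, 0.47, 0.528]
wrist_force: [3.3, 3.1, 1.1]
gripper_width: 0.0
```

>>> move_arm --pt "0 0 -0.8 0 0 0 0" --pt "0 0 -0.8 0 0 0 0"

```text
t: 22.18
ee_pos: [539.6, 186.7, 147.4]
eef_rot: [0.47, -0.528, 0.47, 0.528]
wrist_force: [2.2, 4.1, -0.3]
gripper_width: -0.0
```

>>> move_arm --pt "0 0 -0.8 0 0 0 0" --pt "0 0 -0.8 0 0 0 0"

```text
t: 22.35
ee_pos: [539.7, 185.1, 147.4]
eef_rot: [0.47, -0.528, 0.47, 0.528]
wrist_force: [1.6, 3.9, 0.4]
gripper_width: -0.1
```

>>> move_arm --pt "0 0 -0.8 0 0 0 0" --pt "0 0 -0.8 0 0 0 0"

```text
t: 22.52
ee_pos: [539.9, 183.5, 147.4]
eef_rot: [0.47, -0.528, 0.47, 0.528]
wrist_force: [2.7, 3.4, 0.3]
gripper_width: -0.1
```

>>> move_arm --pt "0 0 -0.8 0 0 0 0" --pt "0 0 -0.8 0 0 0 0"

```text
t: 22.68
ee_pos: [540.1, 181.9, 147.4]
eef_rot: [0.47, -0.528, 0.47, 0.528]
wrist_force: [3.1, 4.0, 0.4]
gripper_width: 0.0
```

>>> move_arm --pt "0 0 -0.8 0 0 0 0" --pt "0 0 -0.8 0 0 0 0"

```text
t: 22.85
ee_pos: [540.3, 180.7, 147.4]
eef_rot: [0.47, -0.528, 0.47, 0.528]
wrist_force: [1.6, 10.0, 0.3]
gripper_width: 0.1
```

Stop felt. I press slightly more and hold.

>>> move_arm --pt "0 0 -0.4 0 0 0 0" --pt "0 0 0 0 0 0 0" --pt "0 0 0 0 0 0 0"

```text
t: 23.1
ee_pos: [540.3, 180.6, 147.4]
eef_rot: [0.47, -0.528, 0.47, 0.528]
wrist_force: [1.1, 9.8, 1.2]
gripper_width: 0.4
```

>>> move_arm --pt "0 0 -0.1 0 0 0 0" --pt "0 0 0 0 0 0 0" --pt "0 0 0 0 0 0 0" --pt "0 0 0 0 0 0 0" --pt "0 0 0 0 0 0 0"

```text
t: 23.52
ee_pos: [540.3, 180.6, 147.4]
eef_rot: [0.47, -0.528, 0.47, 0.528]
wrist_force: [1.9, 10.9, -0.2]
gripper_width: -0.3
```

>>> move_arm --pt "0 0 -0.3 0 0 0 0" --pt "0 0 0 0 0 0 0" --pt "0 0 0 0 0 0 0" --pt "0 0 0 0 0 0 0" --pt "0 0 0 0 0 0 0"

```text
t: 23.93
ee_pos: [540.3, 180.4, 147.4]
eef_rot: [0.47, -0.528, 0.47, 0.528]
wrist_force: [0.4, 12.3, 0.3]
gripper_width: 0.4
```

>>> move_arm --pt "0 0 4 0 0 0 0" --pt "0 0 10 0 0 0 0" --pt "0 0 10 0 0 0 0" --pt "-20 0 0 0 0 0 0" --pt "-30 0 0 0 0 0 0" --pt "-30 0 0 0 0 0 0" --pt "-30 0 10 0 0 0 0" --pt "-15 0 35 0 0 0 0" --pt "0 0 38 0 0 0 0" --pt "0 0 38 0 0 0 0" --pt "0 0 38 0 0 0 0" --pt "0 0 38 0 0 0 0" --pt "0 0 30 0 0 0 0" --pt "0 0 0 0 0 0 0" --pt "0 0 0 0 0 0 0"

```text
t: 25.18
ee_pos: [510.1, 430.8, 271.7]
eef_rot: [0.469, -0.529, 0.47, 0.529]
wrist_force: [-0.1, -0.1, -0.2]
gripper_width: 0.1
```

Run:
```python
from h import *
s=st()
a=arm.capture("top")["color"][150:275,200:440,::-1]
b=arm.capture("side")["color"][95:305,235:415,::-1]
a=cv2.resize(a,None,fx=2,fy=2,interpolation=cv2.INTER_CUBIC)
b=cv2.resize(b,None,fx=1.7,fy=1.7,interpolation=cv2.INTER_CUBIC)
m=np.zeros((357,786,3),np.uint8); m[:250,:480]=a; m[:b.shape[0],480:]=b
cv2.imwrite("pics/end.png",m)
```

```text
t 25.18 hop [  1.3 412.7 271.7] F_h [-0.1 -0.1 -0.2] w 0.1
[[-0.001, -0.993, -0.119], [-0.001, -0.119, 0.993], [-1.0, 0.001, -0.001]]
```

View pics/end.png

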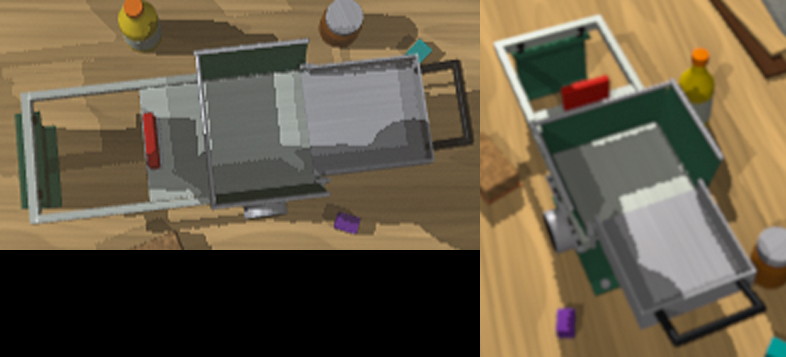

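The gate is shut with its grip at crop px (151,140), the tray is level and empty, and the glue, jar and sanding block look unmoved. I hand in.

```bash
python3 -c "
from station import arm
print(arm.sign_off())"
```

```text
the job is handed in; nothing more can be done
None
```

I emptied the tray into the hopper and handed the job in at about 25 s of the 72 s allowed. `sign_off` gives no verdict, so the result below rests on my own checks.

- **Gate open:** I pushed it with closed fingers until I felt the outer stop, then held about 11 N against it.
- **Tray:** I gripped the black bar and tipped the tray to about 1.14 rad, just short of its stop at 1.2, then lowered it back onto its bracket. A picture taken before shutting the gate showed the tray empty and all five offcuts in the bin.
- **Gate shut:** I pushed it back from the far side until I felt the inner stop, and held 10–12 N there. No gate force reading went above 13 N, well under the 35 N limit.
- **Final picture:** It shows the gate shut, the tray level and empty, and the arm clear. The glue bottle and jar look unmoved; the sanding block is only partly in view, but nothing went near it.

**Disagreements and slips:**
- The fitted hopper pose was a few millimetres off between the two cameras. The fit put the gate frame 7 mm off the drawing, although the stated limit is 6 mm. I set the stops by feel instead.
- When I gripped the bar, the hand was 7 mm off centre and pulled at about 32 N for a moment. I eased this before tipping.

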